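# Load the overlocker's thread stand in its path colours

## Robot

A 6-joint arm with a two-finger parallel gripper is mounted at the origin on the work surface. World frame = base frame: x ahead of the robot, y to its left, z up, the work surface at z = 0. Lengths are in m, angles in degrees, forces in N, time in s.
With the tool pointing down it reaches from about 0.4 to 0.825 m from the base axis. Payload 7 kg.
Tool frame: the origin (TCP) lies at the very end of the fingers, on their centre line; the grasp point (between the pads) lies 19 mm behind it (grasp_offset is the x of the grasp point in the tool frame, in m); x points along the fingers, y is the direction in which the jaws open and shut, and the axes are right-handed (so a half turn about x gives the same grasp; the last joint's range is limited). The gripper opens to 88 mm and grips with 3 to 60 N. Pads are 19 mm wide; open, the fingers measure 130 mm over their backs; the gripper's body (78 mm by 193 mm) begins 47 mm behind the grasp point.
Start: joints at [87.496, 20.546, 0.682, 0, -70.136, -16.507], TCP at [0.22, 0.638, 0.227] pointing down, gripper open.
Joint ranges: [-176.03, 176.03], [-82.01, 121.73], [-58.28, 71.71], [-173.87, 95.51], [-174.79, -0.11], [-173.66, 173.66]. Speed limits (degrees/s): [136.94, 136.94, 172.46, 180, 180, 180].

## Interface

Orientations are given as [roll, pitch, yaw] about the fixed x, y, z axes, in that order (R = Rz(yaw) Ry(pitch) Rx(roll)).
In Python, from plant import get_obs, snapshot, close_job, grasp_offset gives the robot as it stands.
- The arm moves only by the tool carry_out, never from a script. Its argument "series" is a list that holds one entry, the list of rows, each a list of 6 numbers: the shift along the tool's x, y, z in mm, then the turn, a rotation vector about the tool's x, y, z in degrees. A call has 1 to 10 rows; each row is the pose to reach, as a shift and turn from the pose commanded when the call began, along the tool's axes at that moment; what a row does not reach only later rows make up. A row lasts 1/8 s, in which the tool goes at most 62.5 mm and 10.7 degrees, less where a joint would pass 70% of its speed; a pose out of reach is approached as far as the arm can. A call with a gripper value outside its range is refused whole. "hand" is the gripper's target within -1 to 1 (shut at 1, half-way at 0, fully open at -1), set as the call begins (left out, the last holds). The fingers move at their own pace and stop on an object; the grip force is fixed at half the most. Time passes only in rows, so rows that repeat a pose let the fingers close. It gives the time, the measured TCP pose, the force and the opening at its end, in the units of the state.
- get_obs(): the state, without advancing time (a new reading comes with each control period).
- snapshot(name): name is "side" or "top" or "wrist"; returns a dict with "color" (480x640x3 uint8, red, green, blue), "fx", "fy", "cx", "cy" (pixels), "eye" and "attitude" of the camera in the world. Camera axes: x right, y down, z forward; pixel columns grow to the right and rows downward; lengths in m; the calibration is good to about 2 mm. A picture is of the moment at which its call begins. There is no depth.
- close_job(): hands the job in, once; it reports no verdict.
The state is a dict: "clock": time; "joint_pos": joint angles; "qvel": joint speeds; "tau": joint torques, N m; "tool_pos": TCP position; "orientation": TCP orientation; "force": force on the tool from outside, world axes, zero at the start; "moment": the same for the moment, N m; "opening": finger opening in m.
Only numpy, scipy, OpenCV 4.12 (cv2) and the standard library are available. Lean on these libraries where they do the work, as an engineer would, in place of code of your own. Each camera call takes 0.05 s, during which the arm holds its last target.

## Task

Load the overlocker's three-pin thread stand for a tension test: put the red, the yellow and the green cone of thread each over the pin in the pad of its own colour, upright and fully down on the pad. One of the pins still carries an empty white core, which goes into the blue empties box. Keep the cones from falling over, and leave the charcoal cone standing where it is.

Things in the scene. Friction and masses are not known exactly. Their poses are not given: they have to be found in the camera images.
- cone_red: red cone of thread standing loose on the table, about 0.15 kg, 95 mm tall: wound body 60 mm across at the foot, 44 mm at 82 mm height, then a white nose 28 mm across. Hollow right through: bore 40 mm wide at the foot, 20 mm at the top. Origin: centre of the underside; z up its axis. Grip from above near the top of the winding, 70 to 80 mm over the foot.
- cone_yellow: yellow cone of thread standing loose on the table, about 0.15 kg, 95 mm tall: wound body 60 mm across at the foot, 44 mm at 82 mm height, then a white nose 28 mm across. Hollow right through: bore 40 mm wide at the foot, 20 mm at the top. Origin: centre of the underside; z up its axis. Grip from above near the top of the winding, 70 to 80 mm over the foot.
- cone_green: green cone of thread standing loose on the table, about 0.15 kg, 95 mm tall: wound body 60 mm across at the foot, 44 mm at 82 mm height, then a white nose 28 mm across. Hollow right through: bore 40 mm wide at the foot, 20 mm at the top. Origin: centre of the underside; z up its axis. Grip from above near the top of the winding, 70 to 80 mm over the foot.
- pad_red: red pad, 74 mm across, 6 mm thick, fixed on the thread stand (grey plate 130 x 360 mm, top 12 mm over the table). Origin: centre of its underside, z up. In its middle an upright 8 mm pin, tip 76 mm over the origin, with a black boss 26 mm across at its foot, 25 mm high, tapered to 14. Cones sit on the pad. 3 pads in a row, 115 mm apart, colours in any order.
- pad_yellow: yellow pad, 74 mm across, 6 mm thick, fixed on the thread stand (grey plate 130 x 360 mm, top 12 mm over the table). Origin: centre of its underside, z up. In its middle an upright 8 mm pin, tip 76 mm over the origin, with a black boss 26 mm across at its foot, 25 mm high, tapered to 14. Cones sit on the pad. 3 pads in a row, 115 mm apart, colours in any order.
- pad_green: green pad, 74 mm across, 6 mm thick, fixed on the thread stand (grey plate 130 x 360 mm, top 12 mm over the table). Origin: centre of its underside, z up. In its middle an upright 8 mm pin, tip 76 mm over the origin, with a black boss 26 mm across at its foot, 25 mm high, tapered to 14. Cones sit on the pad. 3 pads in a row, 115 mm apart, colours in any order.
- core: empty white plastic cone core, loose, 25 g, standing over one of the three pins (which one varies), foot on the pad: a tapered tube open at both ends, 42 mm across at the foot, 26 mm at the top, 95 mm tall, wall 4 mm. Origin: on its axis at mid-height, 47.5 mm above the foot; z along the axis to the narrow end. Lift 75 mm to clear the pin.
- empties_box: open blue plastic box for empty cores, fixed, 150 x 150 mm outside (160 at the rim), 60 mm high, walls and floor 4 mm, to the left or right of the work. Origin: centre of its underside, z up, x and y along its sides.
- cone_charcoal: charcoal (near black) cone of thread, same size as the coloured ones, standing loose among them; not wanted for this job. Origin: centre of the underside; z up.
There are look-alikes about, which are no part of the job. Of the things that look like the cone_red, the larger one is meant.

How it is judged (in metres and radians):
At the end, for the whole second after the job is handed in: The red, yellow and green cones each stand over the pin of their own colour's pad: within 10 mm of its centre, foot on the pad (within 5 mm), leaning under 0.1 rad; the core is in the blue box, any way up: its middle within the walls, under 68 mm over the box's underside; all at rest (horizontal distance between cone_red and pad_red below 0.01 m and z of cone_red in the frame of pad_red between 0.002 and 0.011 m and angle between each of cone_red, cone_yellow, cone_green's own z axis and vertical below 0.1 rad and linear speed of each of cone_red, cone_yellow, cone_green, core below 0.02 m/s and horizontal distance between cone_yellow and pad_yellow below 0.01 m and z of cone_yellow in the frame of pad_yellow between 0.002 and 0.011 m and horizontal distance between cone_green and pad_green below 0.01 m and z of cone_green in the frame of pad_green between 0.002 and 0.011 m and x of core in the frame of empties_box between -0.073 and 0.073 m and y of core in the frame of empties_box between -0.073 and 0.073 m and z of core in the frame of empties_box between 0 and 0.068 m); the robot touches nothing.
It fails at once if the charcoal cone was moved more than 20 mm or knocked over (distance of cone_charcoal from where it was at the start of the episode above 0.02 m or angle between cone_charcoal's own z axis and vertical above 0.6 rad).
It fails at once if the red cone was knocked over (leaned more than 45 degrees) (angle between cone_red's own z axis and vertical above 0.785 rad).
It fails at once if the yellow cone was knocked over (leaned more than 45 degrees) (angle between cone_yellow's own z axis and vertical above 0.785 rad).
It fails at once if the green cone was knocked over (leaned more than 45 degrees) (angle between cone_green's own z axis and vertical above 0.785 rad).
It also fails if it takes over 99 s, if anything falls off the work surface, if the arm or the gripper's body presses on something with over 40 N, if the wrist force passes 120 N, or if a joint passes its speed limit or range.

## Working session

There is one attempt and no reset: what is moved stays moved. The work goes in short steps, Python scripts to look and compute and a tool call to move; the robot and the scene stay as the last step left them, time stands still between calls to the robot, and variables do not carry over. Pictures are saved under pics/ and viewed, and the job is handed in when it is done.

Besides the shell and the picture viewer there is one more tool, called after "Emit:" by a JSON object that holds its "fn" and its "kwargs". carry_out: Moves the arm, as the interface text tells. Its arguments: {"type":"object","properties":{"series":{"type":"array","items":{"type":"array","items":{"type":"array","items":{"type":"number"}}}},"hand":{"type":"number"}},"required":["series"]}

```bash
ls; mkdir -p pics
cat > h.py <<'E'
import numpy as np, cv2, json
from plant import get_obs, snapshot, close_job, grasp_offset
def shot(n,f):
    s=snapshot(n); cv2.imwrite('pics/'+f+'.png',cv2.cvtColor(s['color'],cv2.COLOR_RGB2BGR))
    np.save('pics/'+f+'.npy',s,allow_pickle=True); return s
E
python3 - <<'E'
from h import *
print(get_obs(),grasp_offset)
for n in ['top','side','wrist']:
    s=shot(n,n+'0'); print(n,{k:v for k,v in s.items() if k!='color'})
E
```

```text
pics
{'clock': 0.0, 'joint_pos': array([ 8.74966484e+01,  2.05896582e+01,  6.32127720e-01, -1.99612166e-02,
       -7.01367795e+01, -1.65047259e+01]), 'qvel': array([ 0.02178927,  0.00834323,  0.00441491,  0.03704975, -0.00669272,
       -0.01772873]), 'tau': array([-1.02189533e-03, -5.82711411e+01,  2.93067241e+01,  6.99757621e+00,
        6.96762989e-03, -1.51598069e-04]), 'tool_pos': array([0.21973878, 0.63769099, 0.22563075]), 'orientation': array([  95.25306665,   89.90384074, -103.7618086 ]), 'force': array([ 0.36826394, -0.26975779, -0.22076179]), 'moment': array([ 0.03653013, -0.03123058,  0.05642912]), 'opening': 0.08762777384669887} -0.0188
top {'fx': 451.2941496733341, 'fy': 451.2941496733341, 'cx': 317.9785238971192, 'cy': 226.74471420886132, 'eye': array([ 0.31655197, -0.02391553,  0.95647472]), 'attitude': array([-168.07541229,    0.26823534,  -85.25583761])}
side {'fx': 502.6662142414043, 'fy': 502.6662142414043, 'cx': 325.36715254003246, 'cy': 237.26484346284678, 'eye': array([0.19968169, 0.52963001, 0.81808003]), 'attitude': array([-139.59554938,   -0.43873654, -150.46778577])}
wrist {'fx': 337.73176995410705, 'fy': 337.73176995410705, 'cx': 325.2600944952196, 'cy': 238.7037138353561, 'eye': array([0.29707169, 0.61133304, 0.38263332]), 'attitude': array([ 1.62477349e+02, -8.95904356e-02, -1.09018186e+02])}
```

View pics/top0.png

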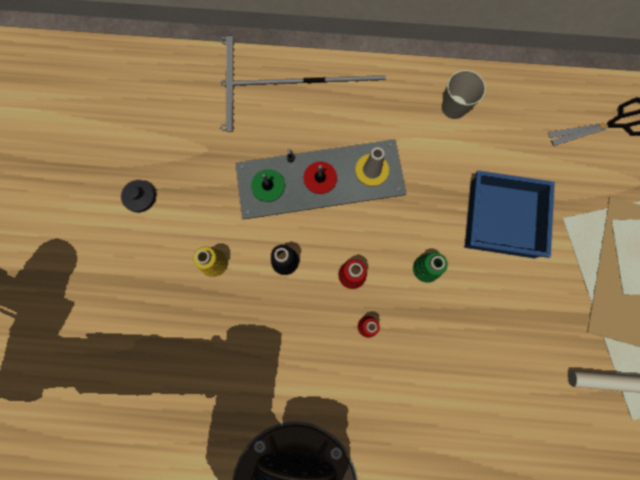

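View pics/side0.png

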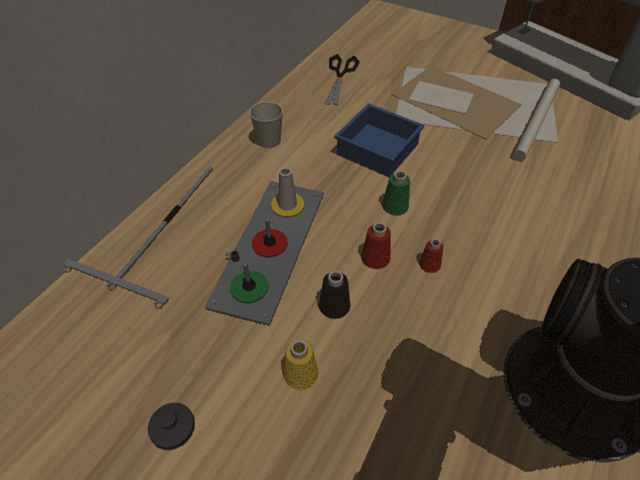

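View pics/wrist0.png

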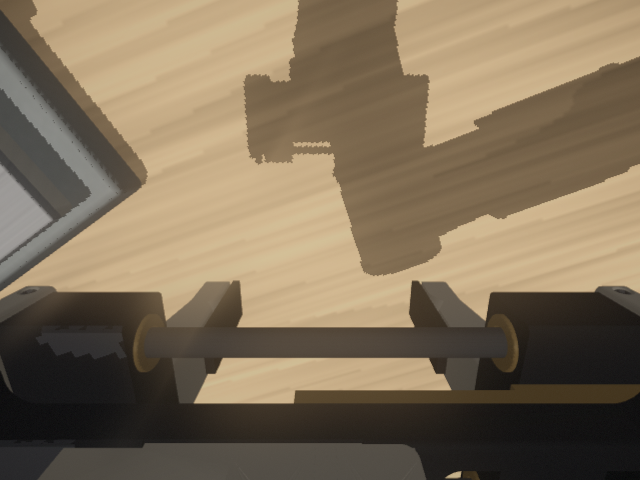

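The top view shows the pads in the order green, red, yellow, with the core on yellow. Cone noses: yellow (205,257), charcoal (284,255), large red (355,270), green (438,264), and a small red decoy (371,327). I'll enlarge these for exact pixels.

Run:
```python
import cv2
a=cv2.imread('pics/top0.png')
cv2.imwrite('pics/t1.png',cv2.resize(a[230:346,180:460],(0,0),fx=2.85,fy=2.85,interpolation=cv2.INTER_CUBIC))
cv2.imwrite('pics/t2.png',cv2.resize(a[130:230,230:412],(0,0),fx=4,fy=4,interpolation=cv2.INTER_CUBIC))
b=cv2.imread('pics/side0.png')
cv2.imwrite('pics/s1.png',cv2.resize(b[160:400,200:460],(0,0),fx=2.5,fy=2.5,interpolation=cv2.INTER_CUBIC))
```

```text
(no output)
```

View pics/t1.png

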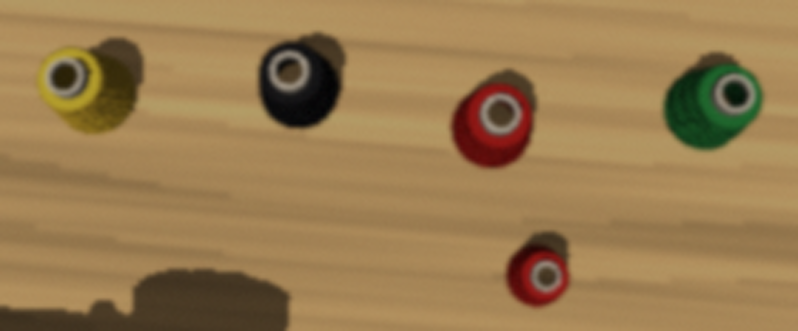

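View pics/t2.png

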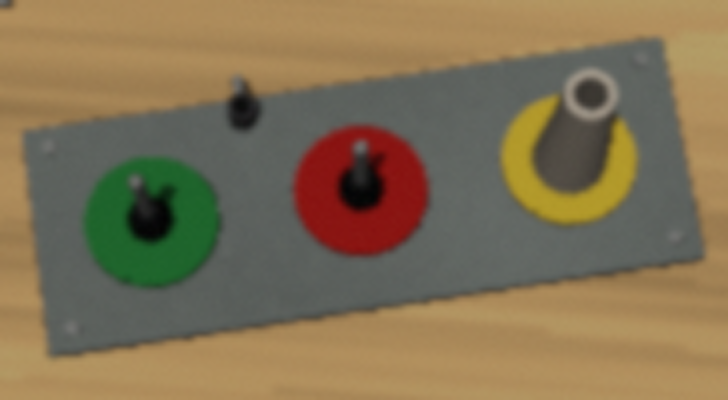

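View pics/s1.png

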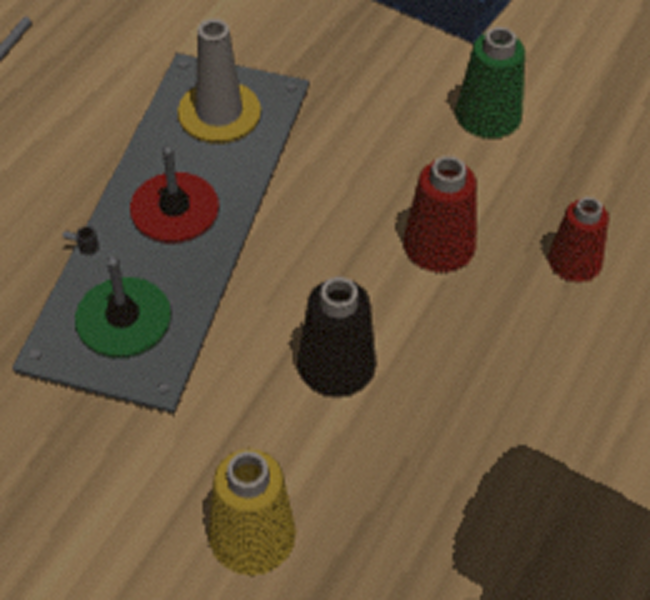

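```bash
cat >> h.py <<'E'
from scipy.spatial.transform import Rotation as R
def load(f): return np.load('pics/'+f+'.npy',allow_pickle=True).item()
def ray(s,u,v,z):
    d=R.from_euler('xyz',s['attitude'],degrees=True).apply([(u-s['cx'])/s['fx'],(v-s['cy'])/s['fy'],1])
    return s['eye']+d*(z-s['eye'][2])/d[2]
def proj(s,P):
    q=R.from_euler('xyz',s['attitude'],degrees=True).inv().apply(np.atleast_2d(P)-s['eye'])
    return np.c_[q[:,0]/q[:,2]*s['fx']+s['cx'],q[:,1]/q[:,2]*s['fy']+s['cy']]
E
python3 - <<'E'
from h import *
T=load('top0');S=load('side0')
f1=lambda p:(p[0]/2.85+180-.3,p[1]/2.85+230-.3)
f2=lambda p:(p[0]/4+230-.4,p[1]/4+130-.4)
f3=lambda p:(p[0]/2.5+200-.3,p[1]/2.5+160-.3)
D={'y':(f1,(66,77),(249,468),.095),'ch':(f1,(290,71),(340,293),.095),'r':(f1,(500,114),(450,170),.095),'g':(f1,(736,94),(501,40),.095),
'pg':(f2,(152,221),(123,317),.018),'pr':(f2,(361,190),(175,207),.018),'py':(f2,(569,159),(220,111),.018),
'tipg':(f2,(135,180),(114,261),.088),'tipr':(f2,(361,146),(168,151),.088),'core':(f2,(591,95),(214,29),.113)}
for k,(f,a,b,z) in D.items(): print(k,ray(T,*f(a),z)[:2].round(4),ray(S,*f3(b),z)[:2].round(4))
for u,v in [(478,172),(553,179),(547,257),(467,248)]: print('box',ray(T,u,v,.06).round(3))
E
```

```text
y [0.4206 0.2113] [0.4212 0.2116]
ch [0.4371 0.0607] [0.437  0.0624]
r [ 0.4197 -0.0826] [ 0.4196 -0.0817]
g [ 0.4462 -0.2398] [ 0.4456 -0.236 ]
pg [0.5973 0.1134] [0.5964 0.1159]
pr [0.6241 0.0019] [0.6229 0.0039]
py [ 0.6509 -0.1098] [ 0.6498 -0.1083]
tipg [0.5971 0.114 ] [0.5959 0.1147]
tipr [0.6243 0.0019] [0.6224 0.0049]
core [ 0.6511 -0.11  ] [ 0.6513 -0.11  ]
box [ 0.648 -0.326  0.06 ]
box [ 0.645 -0.481  0.06 ]
box [ 0.481 -0.465  0.06 ]
box [ 0.486 -0.306  0.06 ]
```

```bash
cat >> h.py <<'E'
def Rt(): return R.from_euler('xyz',get_obs()['orientation'],degrees=True)
E
python3 - <<'E'
from h import *
o=get_obs();print(Rt().as_matrix().round(3), o['joint_pos'].round(1))
E
```

```text
[[-0.    -0.326 -0.945]
 [-0.001 -0.945  0.326]
 [-1.     0.001 -0.   ]] [ 87.5  20.6   0.6  -0.  -70.1 -16.5]
```

Emit:
{"fn": "carry_out", "kwargs": {"series": [[[0, 28, -32, -2, 0, 0], [0, 56, -65, -4, 0, 0], [0, 85, -98, -6, 0, 0], [0, 113, -130, -8, 0, 0], [0, 141, -163, -10, 0, 0], [0, 170, -196, -12, 0, 0], [0, 198, -228, -14, 0, 0], [0, 226, -261, -16, 0, 0], [0, 255, -294, -18, 0, 0], [0, 283, -326, -19, 0, 0]]], "hand": -1}}

```text
clock: 1.4
tool_pos: [0.4363, 0.263, 0.2265]
orientation: [-0.4, 90.0, 179.6]
force: [0.6, 0.4, 0.6]
opening: 0.0875
```

Run:
```python
from h import *
o=get_obs();print(Rt().as_matrix().round(3), o['joint_pos'].round(1),o['tool_pos'].round(4),o['clock'])
```

```text
[[-0.     0.001 -1.   ]
 [ 0.    -1.    -0.001]
 [-1.    -0.     0.   ]] [ 53.2   4.8 -19.8  -0.  -65.3  36.9] [0.4363 0.263  0.2265] 1.4
```

Emit:
{"fn": "carry_out", "kwargs": {"series": [[[0, 37, -21, 0, 0, 0], [0, 80, -46, 0, 0, 0], [0, 125, -72, 0, 0, 0], [0, 170, -98, 0, 0, 0], [0, 215, -124, 0, 0, 0], [0, 260, -150, 0, 0, 0], [0, 305, -176, 0, 0, 0], [0, 345, -199, 0, 0, 0], [0, 373, -215, 0, 0, 0], [0, 373, -215, 0, 0, 0]]]}}

```text
clock: 2.65
tool_pos: [0.6511, -0.1107, 0.2253]
orientation: [8.9, 89.9, -171.2]
force: [-0.1, -0.3, 0.7]
opening: 0.0879
```

Run:
```python
from h import *
shot('wrist','w1')
o=get_obs();print(o['tool_pos'].round(4),o['clock'],o['joint_pos'].round(1))
```

```text
[ 0.6507 -0.1095  0.2256] 2.7 [  7.3  19.2  -1.4  -0.  -69.5  82.5]
```

View pics/w1.png

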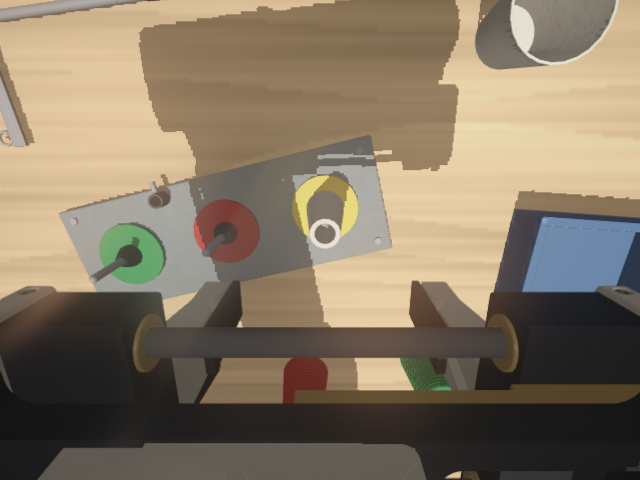

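The wrist view shows the core top at (325,235), centred between the fingers. Green pad centre is at about (132,254), red at (227,231), yellow at (325,208).

Run:
```python
from h import *
s=load('w1')
for u,v,z in [(325,235,.113),(132,254,.018),(227,231,.018),(325,208,.018)]: print(ray(s,u,v,z).round(4))
```

```text
[ 0.6509 -0.1105  0.113 ]
[0.5997 0.1111 0.018 ]
[ 6.269e-01 -3.000e-04  1.800e-02]
[ 0.6528 -0.1105  0.018 ]
```

Emit:
{"fn": "carry_out", "kwargs": {"series": [[[25, 0, 0, 0, 0, 0], [55, 0, 0, 0, 0, 0], [85, 0, 0, 0, 0, 0], [110, 0, 0, 0, 0, 0], [130, 0, 0, 0, 0, 0], [144, 0, 0, 0, 0, 0], [150, 0, 0, 0, 0, 0]]]}}

```text
clock: 3.58
tool_pos: [0.6505, -0.108, 0.076]
orientation: [2.5, 90.0, -177.5]
force: [0.6, -0.1, -0.4]
opening: 0.0879
```

Emit:
{"fn": "carry_out", "kwargs": {"series": [[[0, 0, 0, 0, 0, 0], [0, 0, 0, 0, 0, 0], [0, 0, 0, 0, 0, 0], [0, 0, 0, 0, 0, 0], [0, 0, 0, 0, 0, 0], [0, 0, 0, 0, 0, 0]]], "hand": 1}}

```text
clock: 4.32
tool_pos: [0.6509, -0.1087, 0.0766]
orientation: [-166.8, 90.0, 13.2]
force: [-0.4, 0.2, -0.0]
opening: 0.0333
```

Emit:
{"fn": "carry_out", "kwargs": {"series": [[[0, 0, 0, 0, 0, 0], [0, 0, 0, 0, 0, 0], [0, 0, 0, 0, 0, 0], [-10, 0, 0, 0, 0, 0], [-25, 0, 0, 0, 0, 0], [-45, 0, 0, 0, 0, 0], [-65, 0, 0, 0, 0, 0], [-85, 0, 0, 0, 0, 0], [-105, 0, 0, 0, 0, 0], [-115, 0, 0, 0, 0, 0]]]}}

```text
clock: 5.58
tool_pos: [0.6515, -0.1087, 0.1941]
orientation: [-178.1, 89.8, 1.9]
force: [0.6, -0.4, -0.2]
opening: 0.0293
```

Run:
```python
from h import *
shot('wrist','w2');shot('side','s2')
cv2.imwrite('pics/c2.png',np.hstack([cv2.resize(cv2.imread(f'pics/{f}.png'),(400,300)) for f in('w2','s2')]))
o=get_obs();print(o['tool_pos'].round(4),o['clock'],o['opening'])
```

```text
[ 0.6515 -0.1087  0.1934] 5.675 0.029669242045468596
```

View pics/c2.png

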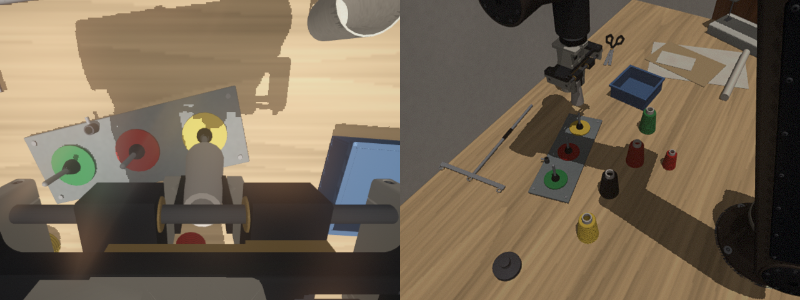

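The core is held upright and clear of the pin. Next is the box, centre (0.565,-0.394).

Emit:
{"fn": "carry_out", "kwargs": {"series": [[[0, 20, 6, 0, 0, 0], [0, 55, 17, 0, 0, 0], [0, 95, 29, 0, 0, 0], [0, 135, 41, 0, 0, 0], [0, 175, 53, 0, 0, 0], [0, 215, 65, 0, 0, 0], [0, 250, 76, 0, 0, 0], [0, 275, 83, 0, 0, 0], [0, 284, 86, 0, 0, 0], [20, 284, 86, 0, 0, 0]]]}}

```text
clock: 6.92
tool_pos: [0.5647, -0.394, 0.1722]
orientation: [151.2, 89.9, -28.9]
force: [0.0, -0.1, -0.9]
opening: 0.0297
```

Emit:
{"fn": "carry_out", "kwargs": {"series": [[[25, 0, 0, 0, 0, 0], [50, 0, 0, 0, 0, 0], [72, 0, 0, 0, 0, 0], [85, 0, 0, 0, 0, 0], [91, 0, 0, 0, 0, 0], [91, 0, 0, 0, 0, 0]]]}}

```text
clock: 7.68
tool_pos: [0.5649, -0.3926, 0.0806]
orientation: [28.5, 90.0, -151.5]
force: [-0.5, -0.3, -0.3]
opening: 0.0292
```

Run:
```python
from h import *
shot('wrist','w3');shot('top','t3')
cv2.imwrite('pics/c3.png',np.hstack([cv2.resize(cv2.imread(f'pics/{f}.png'),(400,300)) for f in('w3','t3')]))
o=get_obs();print(o['tool_pos'].round(4),o['clock'],o['opening'],o['force'])
```

```text
[ 0.5653 -0.3929  0.0814] 7.775 0.029346462199763675 [-0.14697073  0.06723771 -0.53073436]
```

View pics/c3.png

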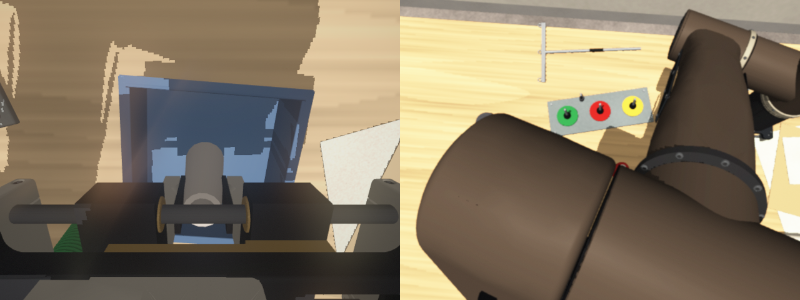

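The core is over the box's middle. I'll lower it a bit more, then release.

Emit:
{"fn": "carry_out", "kwargs": {"series": [[[6, 0, 0, 0, 0, 0], [12, 0, 0, 0, 0, 0], [13, 0, 0, 0, 0, 0], [13, 0, 0, 0, 0, 0]]]}}

```text
clock: 8.28
tool_pos: [0.5647, -0.3927, 0.0674]
orientation: [-3.0, 90.0, 177.0]
force: [-0.2, -0.3, -0.8]
opening: 0.0295
```

Emit:
{"fn": "carry_out", "kwargs": {"series": [[[0, 0, 0, 0, 0, 0], [0, 0, 0, 0, 0, 0], [0, 0, 0, 0, 0, 0], [0, 0, 0, 0, 0, 0], [0, 0, 0, 0, 0, 0], [-20, 0, 0, 0, 0, 0], [-50, 0, 0, 0, 0, 0], [-90, 0, 0, 0, 0, 0], [-125, 0, 0, 0, 0, 0]]], "hand": -1}}

```text
clock: 9.4
tool_pos: [0.5649, -0.3927, 0.1941]
orientation: [146.0, 90.0, -34.0]
force: [0.7, -0.1, 0.6]
opening: 0.0876
```

Emit:
{"fn": "carry_out", "kwargs": {"series": [[[0, -15, 11, 0, 0, 0], [0, -40, 30, 0, 0, 0], [0, -70, 53, 0, 0, 0], [0, -100, 76, 0, 0, 0], [0, -130, 99, 0, 0, 0], [0, -150, 114, 0, 0, 0], [0, -156, 119, 0, 0, 0], [0, -156, 119, 0, 0, 0]]]}}

```text
clock: 10.4
tool_pos: [0.4461, -0.2366, 0.193]
orientation: [166.6, 89.9, -13.4]
force: [1.0, -0.2, 0.2]
opening: 0.0878
```

Run:
```python
from h import *
shot('wrist','w4');shot('side','s4')
cv2.imwrite('pics/c4.png',np.hstack([cv2.resize(cv2.imread(f'pics/{f}.png'),(400,300)) for f in('w4','s4')]))
o=get_obs();print(o['tool_pos'].round(4),o['clock'])
```

```text
[ 0.4465 -0.2371  0.1927] 10.5
```

View pics/c4.png

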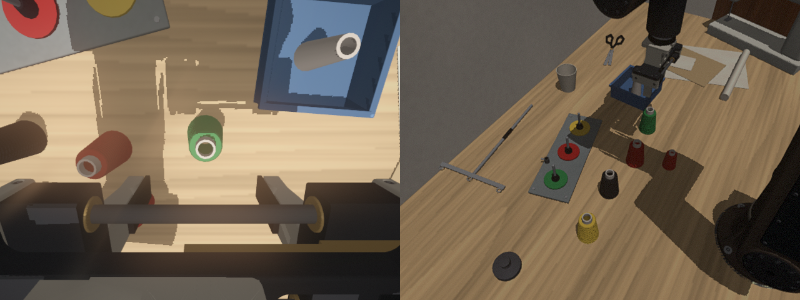

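View pics/w4.png

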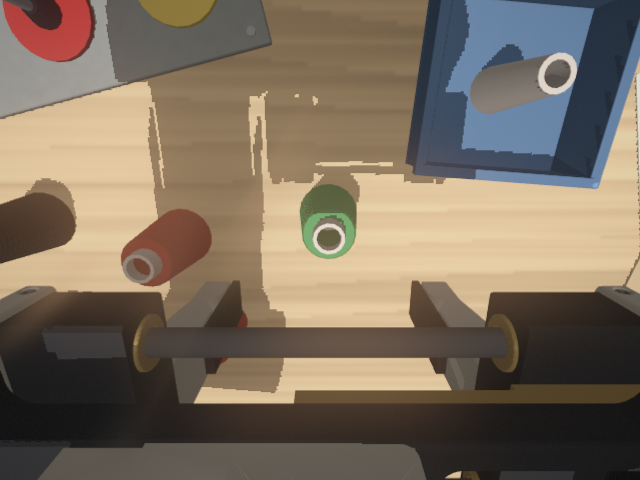

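The core is standing in the box, and the green nose is at (328,238).

Run:
```python
from h import *
print(ray(load('w4'),328,238,.095).round(4),ray(load('w4'),143,266,.095).round(4))
```

```text
[ 0.448  -0.2388  0.095 ] [ 0.4241 -0.0886  0.095 ]
```

Emit:
{"fn": "carry_out", "kwargs": {"series": [[[25, 0, -1, 0, 0, 0], [55, 0, -1, 0, 0, 0], [85, 0, -1, 0, 0, 0], [110, 0, -1, 0, 0, 0], [126, 0, -1, 0, 0, 0], [136, 0, -1, 0, 0, 0], [136, 0, -1, 0, 0, 0]]]}}

```text
clock: 11.38
tool_pos: [0.4467, -0.2369, 0.0559]
orientation: [-3.7, 89.9, 176.3]
force: [-0.0, 0.1, -0.7]
opening: 0.0875
```

Emit:
{"fn": "carry_out", "kwargs": {"series": [[[0, 0, 0, 0, 0, 0], [0, 0, 0, 0, 0, 0], [0, 0, 0, 0, 0, 0], [0, 0, 0, 0, 0, 0], [0, 0, 0, 0, 0, 0], [0, 0, 0, 0, 0, 0], [0, 0, 0, 0, 0, 0]]], "hand": 1}}

```text
clock: 12.25
tool_pos: [0.4472, -0.2367, 0.0569]
orientation: [163.7, 90.0, -16.3]
force: [-0.0, -0.7, 3.7]
opening: 0.0459
```

Emit:
{"fn": "carry_out", "kwargs": {"series": [[[-8, 0, 0, 0, 0, 0], [-20, 0, 0, 0, 0, 0], [-40, 0, 0, 0, 0, 0], [-60, 0, 0, 0, 0, 0], [-80, 0, 0, 0, 0, 0], [-100, 0, 0, 0, 0, 0], [-115, 0, 0, 0, 0, 0], [-120, 0, 0, 0, 0, 0], [-120, 0, 0, 0, 0, 0]]]}}

```text
clock: 13.38
tool_pos: [0.4467, -0.2365, 0.1765]
orientation: [-114.0, 90.0, 66.0]
force: [0.1, -0.8, -2.2]
opening: 0.0454
```

Run:
```python
from h import *
shot('side','s5');shot('wrist','w5')
cv2.imwrite('pics/c5.png',np.hstack([cv2.resize(cv2.imread(f'pics/{f}.png'),(400,300)) for f in('w5','s5')]))
o=get_obs();print(o['tool_pos'].round(4),o['clock'],o['force'])
```

```text
[ 0.4463 -0.2365  0.1759] 13.475 [ 0.44721773  0.55124158 -2.10008885]
```

View pics/c5.png

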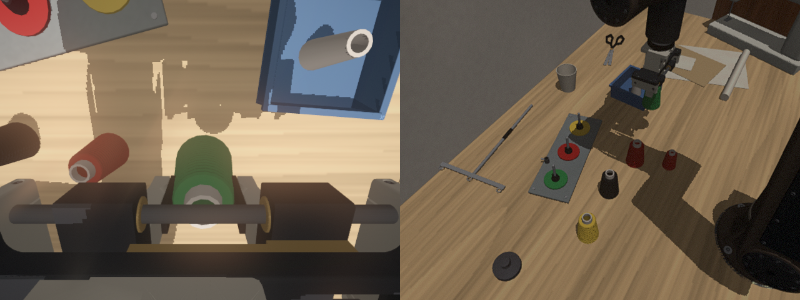

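Emit:
{"fn": "carry_out", "kwargs": {"series": [[[0, -15, -6, 0, 0, 0], [0, -45, -19, 0, 0, 0], [0, -90, -39, 0, 0, 0], [0, -135, -58, 0, 0, 0], [0, -180, -77, 0, 0, 0], [0, -225, -96, 0, 0, 0], [0, -270, -116, 0, 0, 0], [0, -315, -135, 0, 0, 0], [0, -340, -146, 0, 0, 0], [0, -350, -150, 0, 0, 0]]]}}

```text
clock: 14.72
tool_pos: [0.5969, 0.1151, 0.1757]
orientation: [26.2, 89.9, -153.7]
force: [0.6, -0.4, -1.7]
opening: 0.0458
```

Emit:
{"fn": "carry_out", "kwargs": {"series": [[[0, 0, 0, 0, 0, 0], [0, 0, 0, 0, 0, 0]]]}}

```text
clock: 14.98
tool_pos: [0.5964, 0.1125, 0.1766]
orientation: [19.8, 90.0, -160.3]
force: [-0.0, -0.7, -2.2]
opening: 0.0456
```

Run:
```python
from h import *
shot('side','s6');shot('wrist','w6')
b=cv2.imread('pics/s6.png'); w=cv2.imread('pics/w6.png')
cv2.imwrite('pics/c6.png',np.hstack([cv2.resize(w,(400,300)),cv2.resize(b[180:330,160:360],(400,300))]))
o=get_obs();print(o['tool_pos'].round(4),o['clock'],o['force'])
```

```text
[0.5966 0.1123 0.1768] 15.075 [ 0.41035798 -0.16133177 -1.63341999]
```

View pics/c6.png

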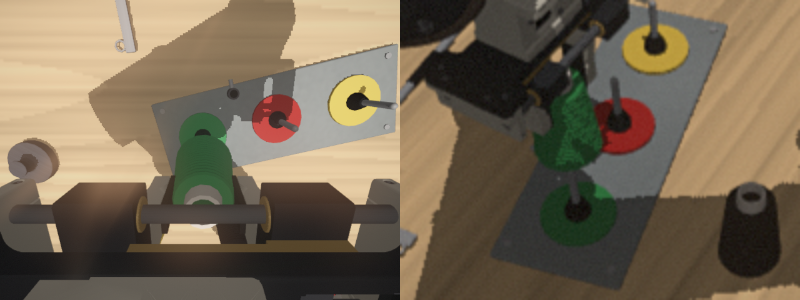

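Emit:
{"fn": "carry_out", "kwargs": {"series": [[[10, 0, 0, 0, 0, 0], [23, 0, 0, 0, 0, 0], [36, 0, 0, 0, 0, 0], [49, 0, 0, 0, 0, 0], [62, 0, 0, 0, 0, 0], [75, 0, 0, 0, 0, 0], [87, 0, 0, 0, 0, 0], [95, 0, 0, 0, 0, 0], [100, 0, 0, 0, 0, 0], [101, 0, 0, 0, 0, 0]]]}}

```text
clock: 16.32
tool_pos: [0.5969, 0.1133, 0.0754]
orientation: [36.2, 90.0, -143.8]
force: [1.1, -0.8, -1.8]
opening: 0.0457
```

Run:
```python
from h import *
shot('side','s7');shot('wrist','w7')
b=cv2.imread('pics/s7.png'); w=cv2.imread('pics/w7.png')
cv2.imwrite('pics/c7.png',np.hstack([cv2.resize(w,(400,300)),cv2.resize(b[180:330,160:360],(400,300))]))
o=get_obs();print(o['tool_pos'].round(4),o['clock'],o['force'])
```

```text
[0.5971 0.1135 0.0758] 16.425 [ 0.49149602 -0.4067515  -2.14109425]
```

View pics/c7.png

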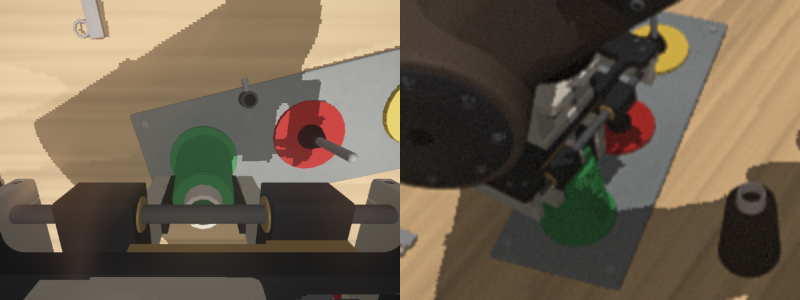

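Green is seated to within about 1 mm. I'll release and rise.

Emit:
{"fn": "carry_out", "kwargs": {"series": [[[0, 0, 0, 0, 0, 0], [0, 0, 0, 0, 0, 0], [0, 0, 0, 0, 0, 0], [0, 0, 0, 0, 0, 0], [0, 0, 0, 0, 0, 0], [-20, 0, 0, 0, 0, 0], [-50, 0, 0, 0, 0, 0], [-90, 0, 0, 0, 0, 0], [-118, 0, 0, 0, 0, 0]]], "hand": -1}}

```text
clock: 17.55
tool_pos: [0.5973, 0.1135, 0.1955]
orientation: [-161.2, 89.9, 18.8]
force: [0.5, 0.7, -0.8]
opening: 0.0878
```

Emit:
{"fn": "carry_out", "kwargs": {"series": [[[0, -10, 18, 0, 0, 0], [0, -28, 50, 0, 0, 0], [0, -48, 86, 0, 0, 0], [0, -68, 122, 0, 0, 0], [0, -86, 155, 0, 0, 0], [0, -95, 171, 0, 0, 0], [0, -98, 176, 0, 0, 0], [0, -98, 176, 0, 0, 0]]]}}

```text
clock: 18.55
tool_pos: [0.4206, 0.2114, 0.1934]
orientation: [50.9, 90.0, -129.1]
force: [0.2, -0.1, -0.3]
opening: 0.0876
```

Run:
```python
from h import *
shot('wrist','w8');shot('side','s8')
b=cv2.imread('pics/s8.png'); w=cv2.imread('pics/w8.png')
cv2.imwrite('pics/c8.png',np.hstack([cv2.resize(w,(400,300)),cv2.resize(b[180:330,160:360],(400,300))]))
o=get_obs();print(o['tool_pos'].round(4),o['clock'])
```

```text
[0.4212 0.2112 0.1933] 18.65
```

View pics/c8.png

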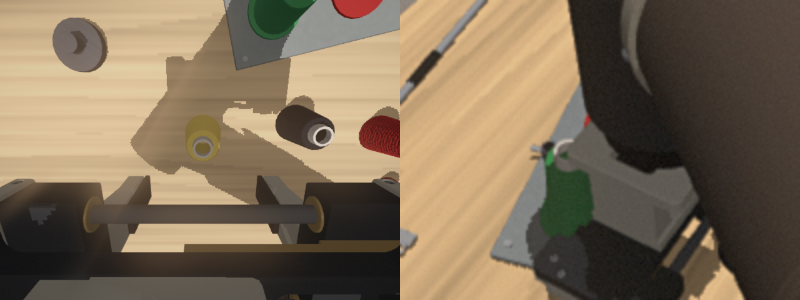

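Yellow nose is at about (325,237), centred.

Emit:
{"fn": "carry_out", "kwargs": {"series": [[[25, 0, 0, 0, 0, 0], [55, 0, 0, 0, 0, 0], [85, 0, 0, 0, 0, 0], [110, 0, 0, 0, 0, 0], [127, 0, 0, 0, 0, 0], [137, 0, 0, 0, 0, 0], [137, 0, 0, 0, 0, 0]]]}}

```text
clock: 19.52
tool_pos: [0.421, 0.2109, 0.056]
orientation: [51.8, 89.9, -128.3]
force: [0.0, 0.2, 0.4]
opening: 0.0877
```

Emit:
{"fn": "carry_out", "kwargs": {"series": [[[0, 0, 0, 0, 0, 0], [0, 0, 0, 0, 0, 0], [0, 0, 0, 0, 0, 0], [0, 0, 0, 0, 0, 0], [0, 0, 0, 0, 0, 0], [0, 0, 0, 0, 0, 0], [0, 0, 0, 0, 0, 0]]], "hand": 1}}

```text
clock: 20.4
tool_pos: [0.421, 0.2116, 0.0567]
orientation: [-132.6, 90.0, 47.4]
force: [-0.9, -0.0, 2.3]
opening: 0.0457
```

Emit:
{"fn": "carry_out", "kwargs": {"series": [[[-8, 0, 0, 0, 0, 0], [-20, 0, 0, 0, 0, 0], [-40, 0, 0, 0, 0, 0], [-65, 0, 0, 0, 0, 0], [-90, 0, 0, 0, 0, 0], [-115, 0, 0, 0, 0, 0], [-135, 0, 0, 0, 0, 0], [-145, 0, 0, 0, 0, 0], [-145, 0, 0, 0, 0, 0]]]}}

```text
clock: 21.52
tool_pos: [0.421, 0.2115, 0.2022]
orientation: [-125.5, 89.9, 54.5]
force: [0.1, 0.2, -1.9]
opening: 0.0452
```

Emit:
{"fn": "carry_out", "kwargs": {"series": [[[0, 14, -10, 0, 0, 0], [0, 42, -30, 0, 0, 0], [0, 84, -60, 0, 0, 0], [0, 126, -90, 0, 0, 0], [0, 168, -120, 0, 0, 0], [0, 210, -150, 0, 0, 0], [0, 252, -180, 0, 0, 0], [0, 290, -207, 0, 0, 0], [0, 312, -223, 0, 0, 0], [0, 321, -230, 0, 0, 0]]]}}

```text
clock: 22.78
tool_pos: [0.6507, -0.111, 0.1995]
orientation: [2.3, 89.8, -177.8]
force: [0.2, 0.8, -1.5]
opening: 0.0452
```

Emit:
{"fn": "carry_out", "kwargs": {"series": [[[8, 0, 0, 0, 0, 0], [20, 0, 0, 0, 0, 0], [25, 0, 0, 0, 0, 0], [25, 0, 0, 0, 0, 0]]]}}

```text
clock: 23.28
tool_pos: [0.6503, -0.109, 0.1761]
orientation: [4.4, 89.9, -175.6]
force: [-0.3, 0.6, -1.7]
opening: 0.0453
```

Run:
```python
from h import *
shot('side','s9');shot('wrist','w9')
b=cv2.imread('pics/s9.png'); w=cv2.imread('pics/w9.png')
cv2.imwrite('pics/c9.png',np.hstack([cv2.resize(w,(400,300)),cv2.resize(b[180:330,160:360],(400,300))]))
o=get_obs();print(o['tool_pos'].round(4),o['clock'],o['force'])
```

```text
[ 0.651  -0.1092  0.177 ] 23.375 [ 0.22419274 -1.064528   -2.0635509 ]
```

View pics/c9.png

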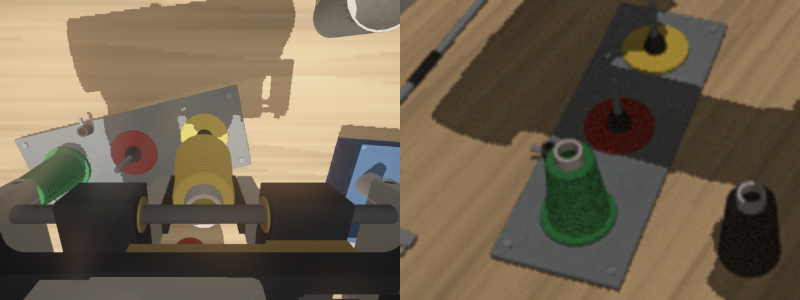

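Green stands seated on its pad and yellow is lined up over its pin. Lowering.

Emit:
{"fn": "carry_out", "kwargs": {"series": [[[10, 0, 0, 0, 0, 0], [23, 0, 0, 0, 0, 0], [36, 0, 0, 0, 0, 0], [49, 0, 0, 0, 0, 0], [62, 0, 0, 0, 0, 0], [75, 0, 0, 0, 0, 0], [87, 0, 0, 0, 0, 0], [95, 0, 0, 0, 0, 0], [100, 0, 0, 0, 0, 0], [101, 0, 0, 0, 0, 0]]]}}

```text
clock: 24.62
tool_pos: [0.6508, -0.1097, 0.0754]
orientation: [19.0, 90.0, -161.0]
force: [-0.6, -0.7, -1.7]
opening: 0.0451
```

Run:
```python
from h import *
shot('side','s10');shot('wrist','w10')
b=cv2.imread('pics/s10.png'); w=cv2.imread('pics/w10.png')
cv2.imwrite('pics/c10.png',np.hstack([cv2.resize(w,(400,300)),cv2.resize(b[150:300,180:380],(400,300))]))
o=get_obs();print(o['tool_pos'].round(4),o['clock'],o['force'])
```

```text
[ 0.6511 -0.1096  0.0758] 24.725 [ 0.06445661  0.52886204 -1.87953216]
```

View pics/c10.png

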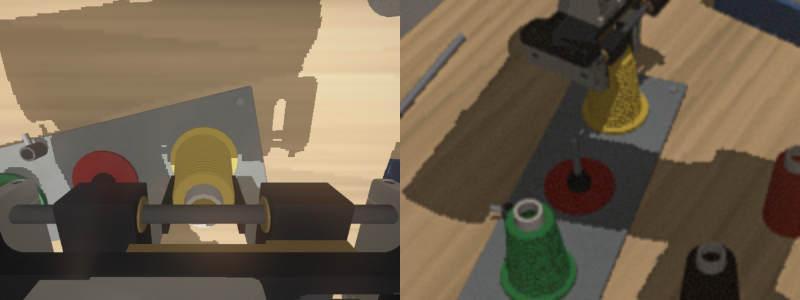

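Emit:
{"fn": "carry_out", "kwargs": {"series": [[[0, 0, 0, 0, 0, 0], [0, 0, 0, 0, 0, 0], [0, 0, 0, 0, 0, 0], [0, 0, 0, 0, 0, 0], [0, 0, 0, 0, 0, 0], [-20, 0, 0, 0, 0, 0], [-50, 0, 0, 0, 0, 0], [-90, 0, 0, 0, 0, 0], [-118, 0, 0, 0, 0, 0], [-118, 0, 0, 0, 0, 0]]], "hand": -1}}

```text
clock: 25.98
tool_pos: [0.6523, -0.1097, 0.1967]
orientation: [-179.4, 89.7, 0.6]
force: [0.5, 0.1, -0.3]
opening: 0.0882
```

Emit:
{"fn": "carry_out", "kwargs": {"series": [[[0, -3, 20, 0, 0, 0], [0, -7, 55, 0, 0, 0], [0, -12, 95, 0, 0, 0], [0, -17, 135, 0, 0, 0], [0, -21, 175, 0, 0, 0], [0, -25, 210, 0, 0, 0], [0, -27, 226, 0, 0, 0], [0, -28, 231, 0, 0, 0], [0, -28, 231, 0, 0, 0]]]}}

```text
clock: 27.1
tool_pos: [0.4205, -0.0815, 0.1936]
orientation: [169.1, 90.0, -10.9]
force: [0.2, 0.2, 0.3]
opening: 0.0875
```

Run:
```python
from h import *
shot('wrist','w11');shot('side','s11')
b=cv2.imread('pics/s11.png'); w=cv2.imread('pics/w11.png')
cv2.imwrite('pics/c11.png',np.hstack([cv2.resize(w,(400,300)),cv2.resize(b[150:300,180:380],(400,300))]))
o=get_obs();print(o['tool_pos'].round(4),o['clock'])
```

```text
[ 0.4207 -0.0815  0.1934] 27.2
```

View pics/c11.png

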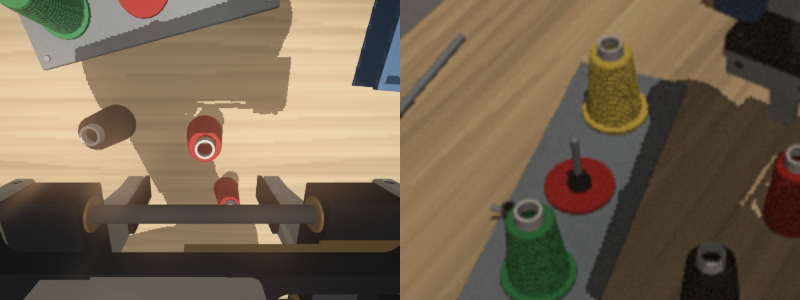

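Yellow is seated upright, and the large red nose is at (327,238), centred.

Emit:
{"fn": "carry_out", "kwargs": {"series": [[[25, 0, 0, 0, 0, 0], [55, 0, 0, 0, 0, 0], [85, 0, 0, 0, 0, 0], [110, 0, 0, 0, 0, 0], [127, 0, 0, 0, 0, 0], [137, 0, 0, 0, 0, 0], [137, 0, 0, 0, 0, 0]]]}}

```text
clock: 28.08
tool_pos: [0.4198, -0.0817, 0.056]
orientation: [18.0, 89.9, -162.0]
force: [0.3, -0.2, 0.4]
opening: 0.0876
```

Emit:
{"fn": "carry_out", "kwargs": {"series": [[[0, 0, 0, 0, 0, 0], [0, 0, 0, 0, 0, 0], [0, 0, 0, 0, 0, 0], [0, 0, 0, 0, 0, 0], [0, 0, 0, 0, 0, 0], [0, 0, 0, 0, 0, 0], [0, 0, 0, 0, 0, 0]]], "hand": 1}}

```text
clock: 28.95
tool_pos: [0.42, -0.0816, 0.0567]
orientation: [-173.4, 90.0, 6.6]
force: [-0.5, -0.0, 1.9]
opening: 0.0447
```

Emit:
{"fn": "carry_out", "kwargs": {"series": [[[-8, 0, 0, 0, 0, 0], [-20, 0, 0, 0, 0, 0], [-40, 0, 0, 0, 0, 0], [-65, 0, 0, 0, 0, 0], [-90, 0, 0, 0, 0, 0], [-115, 0, 0, 0, 0, 0], [-135, 0, 0, 0, 0, 0], [-145, 0, 0, 0, 0, 0], [-145, 0, 0, 0, 0, 0]]]}}

```text
clock: 30.08
tool_pos: [0.42, -0.0815, 0.2021]
orientation: [-160.2, 89.9, 19.8]
force: [-0.2, 0.0, -1.7]
opening: 0.0447
```

Emit:
{"fn": "carry_out", "kwargs": {"series": [[[0, -6, -15, 0, 0, 0], [0, -16, -40, 0, 0, 0], [0, -30, -73, 0, 0, 0], [0, -44, -107, 0, 0, 0], [0, -58, -141, 0, 0, 0], [0, -72, -175, 0, 0, 0], [0, -81, -197, 0, 0, 0], [0, -84, -204, 0, 0, 0], [10, -84, -204, 0, 0, 0], [20, -84, -204, 0, 0, 0]]]}}

```text
clock: 31.32
tool_pos: [0.6229, 0.0021, 0.1804]
orientation: [1.0, 89.9, -179.0]
force: [-1.2, 0.8, -0.0]
opening: 0.0447
```

Emit:
{"fn": "carry_out", "kwargs": {"series": [[[5, 0, 0, 0, 0, 0], [5, 0, 0, 0, 0, 0], [5, 0, 0, 0, 0, 0]]]}}

```text
clock: 31.7
tool_pos: [0.624, 0.0023, 0.1771]
orientation: [-172.8, 90.0, 7.2]
force: [-0.3, -0.8, -1.1]
opening: 0.0444
```

Run:
```python
from h import *
shot('side','s12');shot('wrist','w12')
b=cv2.imread('pics/s12.png'); w=cv2.imread('pics/w12.png')
cv2.imwrite('pics/c12.png',np.hstack([cv2.resize(w,(400,300)),cv2.resize(b[150:300,180:380],(400,300))]))
o=get_obs();print(o['tool_pos'].round(4),o['clock'],o['force'])
```

```text
[0.6241 0.0024 0.1771] 31.8 [ 1.18291911 -0.2717297  -1.0232426 ]
```

View pics/c12.png

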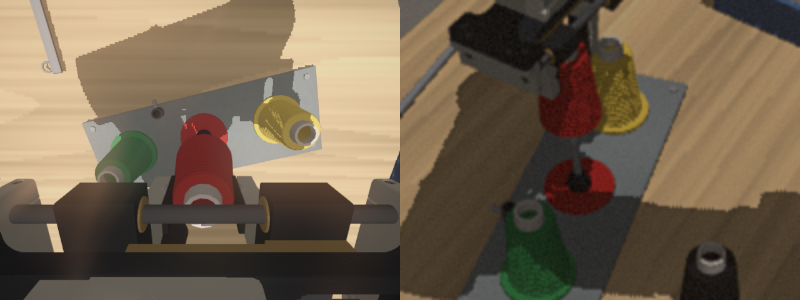

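Emit:
{"fn": "carry_out", "kwargs": {"series": [[[10, 0, 0, 0, 0, 0], [23, 0, 0, 0, 0, 0], [36, 0, 0, 0, 0, 0], [49, 0, 0, 0, 0, 0], [62, 0, 0, 0, 0, 0], [75, 0, 0, 0, 0, 0], [87, 0, 0, 0, 0, 0], [95, 0, 0, 0, 0, 0], [100, 0, 0, 0, 0, 0], [101, 0, 0, 0, 0, 0]]]}}

```text
clock: 33.05
tool_pos: [0.6239, 0.0023, 0.0754]
orientation: [37.6, 90.0, -142.4]
force: [-0.2, -0.4, -0.3]
opening: 0.0446
```

Run:
```python
from h import *
shot('side','s13');shot('wrist','w13')
b=cv2.imread('pics/s13.png'); w=cv2.imread('pics/w13.png')
cv2.imwrite('pics/c13.png',np.hstack([cv2.resize(w,(400,300)),cv2.resize(b[150:300,180:380],(400,300))]))
o=get_obs();print(o['tool_pos'].round(4),o['clock'],o['force'])
```

```text
[0.6241 0.0024 0.0758] 33.15 [-0.23741015 -0.43012697 -1.35111505]
```

View pics/c13.png

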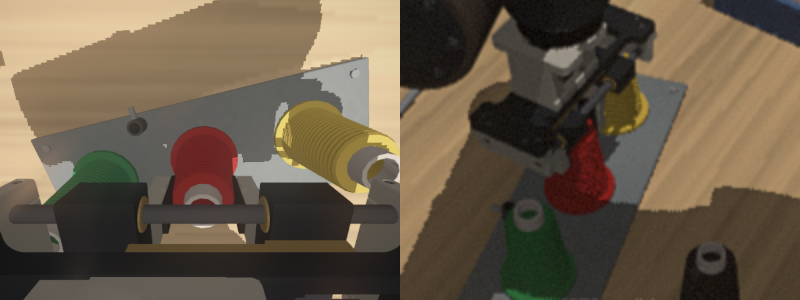

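Red is down on its pad. Release, rise, then swing away to check.

Emit:
{"fn": "carry_out", "kwargs": {"series": [[[0, 0, 0, 0, 0, 0], [0, 0, 0, 0, 0, 0], [0, 0, 0, 0, 0, 0], [0, 0, 0, 0, 0, 0], [0, 0, 0, 0, 0, 0], [-20, 0, 0, 0, 0, 0], [-50, 0, 0, 0, 0, 0], [-90, 0, 0, 0, 0, 0], [-135, 0, 0, 0, 0, 0], [-145, 0, 0, 0, 0, 0]]], "hand": -1}}

```text
clock: 34.4
tool_pos: [0.6254, 0.0026, 0.2243]
orientation: [-170.3, 89.7, 9.7]
force: [0.1, 1.3, -0.8]
opening: 0.0876
```

Emit:
{"fn": "carry_out", "kwargs": {"series": [[[0, -20, 15, 0, 0, 0], [0, -60, 40, 0, 0, 0], [0, -105, 60, 0, 0, 0], [0, -155, 80, 0, 0, 0], [0, -205, 100, 0, 0, 0], [0, -255, 120, 0, 0, 0], [0, -300, 145, 0, 0, 0], [0, -340, 170, 0, 0, 0], [0, -365, 190, 0, 0, 0], [0, -370, 195, 0, 0, 0]]]}}

```text
clock: 35.65
tool_pos: [0.4276, 0.3735, 0.2198]
orientation: [45.2, 89.9, -134.7]
force: [0.7, -0.0, 0.7]
opening: 0.0878
```

Run:
```python
from h import *
shot('side','s14');shot('top','t14')
o=get_obs();print(o['tool_pos'].round(4),o['clock'],o['force'])
T=cv2.imread('pics/t14.png')
cv2.imwrite('pics/t14c.png',cv2.resize(T[130:280,230:430],(800,600),interpolation=cv2.INTER_CUBIC))
```

```text
[0.4284 0.3725 0.2201] 35.75 [-0.16200143 -0.89566271  0.39485526]
```

View pics/t14.png

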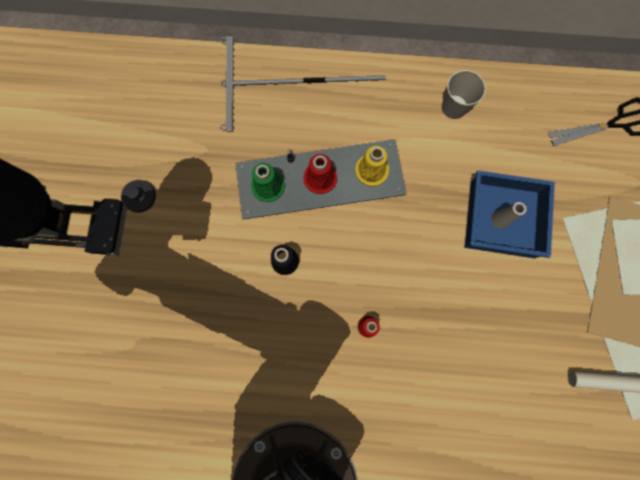

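View pics/s14.png

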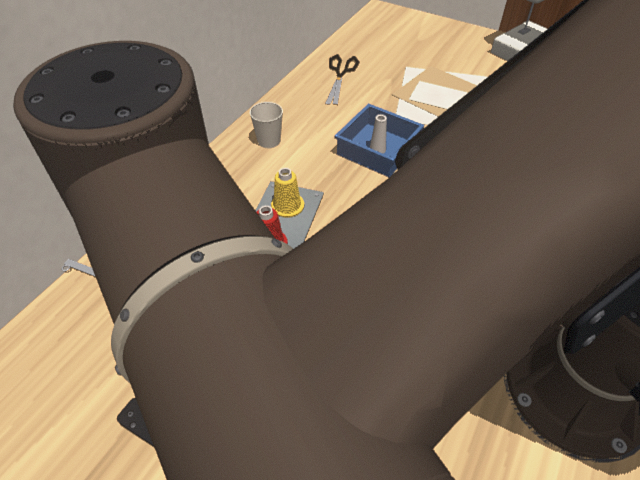

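View pics/t14c.png

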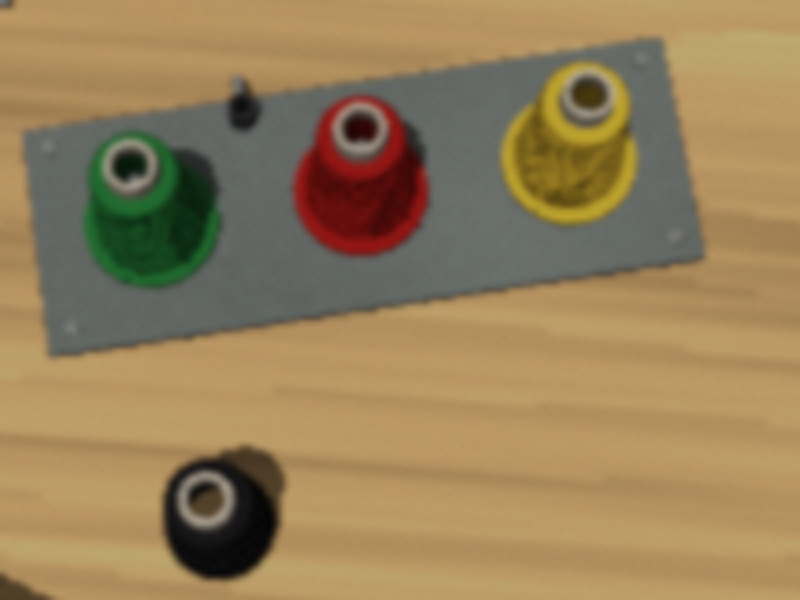

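The top view shows all three cones on their pads, the core standing in the box, and the charcoal cone still in place. Nose pixels in the crop: green (131,166), red (360,129), yellow (587,96).

Run:
```python
from h import *
T=load('t14')
f=lambda p:(p[0]/4+230-.4,p[1]/4+130-.4)
for p,z in [((131,166),.113),((360,129),.113),((587,96),.113),((206,500),.095)]: print(ray(T,*f(p),z).round(4))
```

```text
[0.5961 0.1128 0.113 ]
[0.6242 0.0024 0.113 ]
[ 0.6504 -0.108   0.113 ]
[0.4371 0.0614 0.095 ]
```

The nose positions match the pad centres within 2 mm, and the charcoal cone has not moved. Handing in.

Run:
```python
from h import *
print(close_job())
```

```text
the job is handed in; nothing more can be done
None
```

I put the empty core from the yellow pin into the blue box, then set the green, yellow and large red cones over their pins. I handed the job in at about 36 s; the interface reports no verdict.

- **Cones:** in the last top picture each cone stands upright on its own pad, with its nose within about 2 mm of the pad centre I measured at the start. Each was released about 1 mm above its pad by the arm's height reading. I did not measure the final foot height separately.
- **Side view:** the arm hid the green cone and part of the red one in the final side picture. Green was last seen seated in earlier side pictures, and the top view agrees.
- **Core:** it stands inside the box.
- **Charcoal cone:** it measured within 1 mm of where it started, and it was never touched.
- **Arm:** it was clear of everything when I handed in, with the gripper open and raised. The wrist force stayed under 4 N in every reading.

No check failed. The only disagreement was between cameras before the moves: up to 4–5 mm on some positions, well inside the 10 mm tolerance.

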